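# Brake the turning sample carousel with its locking pin and lock it at the index hole

### The job

The sample carousel is being turned by its drive: take the locking pin from its stand, put its tip through the slot of the bracket and brake the disc by pressing the tip lightly on it (never more than about 10 N on the disc) until it only creeps. When the disc's index hole arrives under the slot at that creeping pace, let the pin into the hole and down until its collar sits down on the bracket, then let go, so that the carousel stays locked. Keep the hand itself off the disc and its vials, and leave the other things on the bench where they stand.

Things in the scene. Friction and masses are not known exactly. Their poses are not given: they have to be found in the camera images.
- carousel: fixed round grey base, 208 mm across; origin on the bench under the disc's axis. Its +x points to the aluminium bracket: a post (44 mm wide, 122 to 144 mm out) whose arm reaches inward over the disc to a guide block 36 x 40 mm (67 to 103 mm from the axis), underside 80 mm and top 104 mm above the bench, with the slot in it
- slot (a point): centre of the slot in the bracket's guide block, at its top face (z = 104 mm above the bench), 85 mm from the disc's axis; a straight-through slot with a 3 mm lead-in, 18 mm long radially (x) and 12 mm wide along the disc's travel (y)
- carriage: sprung carriage of the aluminium disc (228 mm across, 14 thick; six upright vials 42 mm from its axis stand 36 mm above it). Moves only up and down; origin on the axis at the disc's top face, unloaded 70 mm above the bench and 34 below the bracket's top. It gives way about 3.3 mm per newton pressed, to a hard stop at 10 mm
- disc (a joint): angle of the disc, rad, counted on from turn to turn, growing anticlockwise from above; the index hole is exactly under the slot at whole multiples of 2 pi. A weak slipping drive (about 0.08 N m) always turns it that way, 1.5 rad/s unloaded, reached in about a second; about 1 to 2 N of pressing with the pin stalls it, and it runs on when let go
- hole (a point): centre of the mouth of the index hole at the disc's top face: a plain round hole of 14 mm right through the disc, the only open hole, 85 mm from the axis; it travels round with the disc, z up
- pin: loose upright steel locking pin, 220 g, 110 mm tall: a 10 mm shank 49 mm long whose last 1.5 mm taper to 7 mm across, then a collar 30 mm across and 6 thick, then a black round handle 16 mm across and 55 long (55 to 110 mm above the tip). Origin at the centre of the tip, z along the pin to the handle
- pin_tip (a point): centre of the pin's tip (same point as the pin's origin)
- stand: fixed grey block 60 x 60 x 60 mm, origin under its centre; the pin stands in its central 14 mm hole with its collar on the block's top, so its tip is 11 mm above the bench at the start
- beaker: loose clear beaker, 54 mm across, 70 mm tall, standing at the back to the right of the carousel; to be left alone; origin under its centre
- drop_bottle: loose brown drop bottle, 38 mm across, 82 mm tall, to the right of the stand; to be left alone; origin under its centre
- press_foot: loose spare steel press foot, 45 mm across, 40 mm tall, near the bench's front edge before the lever press; to be left alone; origin under its centre

How it is judged (in metres and radians):
On the way:
1. the pin's tip, through the bracket's slot, presses on the disc's face as the hole comes near (within 20 mm), the disc slowed to a creep below 0.6 rad/s (horizontal distance between pin_tip and slot below 0.009 m and z of pin_tip in the frame of slot below -0.026 m and z of pin_tip in the frame of hole above -0.003 m and horizontal distance between pin_tip and hole below 0.02 m and contact force between pin and carriage above 0.15 N and velocity of joint disc below 0.6 rad/s), for 0.1 s.
At the end, for the whole second after the job is handed in: pin upright (within 0.15 rad) through slot and index hole: tip at least 12 mm below the disc's top, within 5 mm of the hole's centre and 7 mm of the slot's, at least 46 mm below the bracket's top (collar down); disc under 0.05 rad/s, pin released and at rest (z of pin_tip in the frame of hole below -0.012 m and horizontal distance between pin_tip and hole below 0.005 m and horizontal distance between pin_tip and slot below 0.007 m and z of pin_tip in the frame of slot below -0.046 m and angle between pin's own z axis and vertical below 0.15 rad and velocity of joint disc between -0.05 and 0.05 rad/s and linear speed of pin below 0.02 m/s and contact force between pin and the fingers below 0.05 N); the robot touches nothing.
It fails at once if the pin and the disc press on each other with more than 12 N (contact force between pin and carriage above 12 N).
It fails at once if the hand or arm presses on the disc or its vials (contact force between the arm and carriage above 0.5 N).
It fails at once if the fingers press on the disc or its vials (contact force between the fingers and carriage above 0.5 N).
It fails at once if a bystander is moved by more than 25 mm (distance of any of beaker, drop_bottle, press_foot from where it was at the start of the episode above 0.025 m).
It also fails if it takes over 67 s, if anything falls off the work surface, if the arm or the gripper's body presses on something with over 40 N, if the wrist force passes 120 N, or if a joint passes its speed limit or range.

### The arm

A 6-joint arm with a two-finger parallel gripper is mounted at the origin on a cart in front of the work surface, level with it; the furniture and walls round the work are solid. World frame = base frame: x ahead of the robot, y to its left, z up, the work surface at z = 0. Lengths are in mm, angles in rad, forces in N, time in s.
With the tool pointing down it reaches from about 250 to 725 mm from the base axis. Payload 4 kg.
Tool frame: the origin (TCP) lies at the centre of the arm's flange, where the gripper is bolted on; the fingertips stand 173 mm ahead of it and the grasp point (between the pads) lies 155 mm ahead of it; z points along the fingers, y is the line along which they close (so a half turn about z gives the same grasp; the last joint's range is limited). The gripper opens to 85 mm and grips with 20 to 120 N. Pads are 22 mm wide; open, the fingers measure 114 mm over their backs; the gripper's body (76 mm by 85 mm) begins 54 mm behind the grasp point. The pads swing forward as they close: fully open they stand 13 mm farther back than shut.
Start: joints at [-1.18, 0.241, 0.005, 1.335, 0, 1.571], TCP at [190.462, -462.303, 404.706] pointing down, gripper open.
Joint ranges: [-2.72, 2.72], [-1.05, 1.87], [-1.09, 1.28], [-1.99, 2.15], [-1.42, 1.44], [-3.14, 3.14]. Speed limits (rad/s): [2.79, 2.79, 3.14, 3.14, 3.14, 3.14].

### API

Orientations are given as a rotation vector (axis times angle).
In Python, from rig import get_state, cams, workorder gives the robot as it stands.
- The arm moves only by the shell command python3 -m creep 'ROWS' [FORCE]. ROWS is JSON, a list that holds one entry, the list of rows, each a list of 7 numbers: the shift along the world's x, y, z in m, then the turn, a rotation vector about the world's x, y, z in rad, then the opening, from 0 (shut) to 1 (fully open). In form: [[[dx, dy, dz, rx, ry, rz, hand], ...]]. A call has exactly 10 rows; each row shifts and turns the commanded pose from where the row before left it; what a row does not reach is not made up. A row lasts 1/12 s, in which the tool goes at most 41.7 mm and 7.16 degrees, less where a joint would pass 70% of its speed; a pose out of reach is approached as far as the arm can. A call is refused whole if a number of a shift passes 0.0417 or a number of a turn 0.125, either way. A call with a gripper value outside its range is refused whole. The fingers move at their own pace and stop on an object; FORCE is the grip in N (left out, the last holds). Time passes only in rows, so rows that do not move let the fingers close, or fill a call up. It gives the time, the measured TCP pose, the force, the opening and the grip force at its end, in the units of the state.
- get_state(): the state, without advancing time (a new reading comes with each control period).
- cams.read_camera(name): name is "scene" or "top" or "wrist"; returns (picture, depth): 384x512x3 uint8, red, green, blue; 384x512 float32, mm along the optical axis (not along the pixel's ray), 0 where there is no reading.
- cams.get_calibration(name): a dict with "camera_matrix" (3x3 intrinsics, pixels), "k1" (the pictures are not rectified: a ray, as slopes to the right and down, at radius r is drawn at 1 + k1 r^2 times it, then the intrinsics apply), "rvec" (rotation vector, rad) and "tvec" (3), from world to camera coordinates, as OpenCV has them; the wrist camera has in their place "mount" (4x4, takes a point from camera to tool coordinates, whose origin is the TCP and whose axes are the flange's). Camera axes: x right, y down, z forward; pixel columns grow to the right and rows downward; lengths in mm; the calibration is good to about 2 mm. A picture is of the moment at which its call begins: read the wrist's pose just before it. get_calibration takes no time and is no camera call.
- workorder.finish_job(): hands the job in; it is judged then, once.
The state is a dict: "time_s": time; "qpos": joint angles; "joint_vel": joint speeds; "joint_efforts": joint torques, N m; "ee_pos": TCP position; "ee_rot": TCP orientation; "force": force on the tool from outside, world axes, zero at the start; "wrist_torque": the same for the moment, N m; "width": finger opening in mm; "gripper_force": force on a finger pad.
Only numpy, scipy, OpenCV 4.12 (cv2) and the standard library are available. Lean on these libraries where they do the work, as an engineer would, in place of code of your own. Each camera call takes 0.05 s, during which the arm holds its last target. There are 200 camera calls.

## Working session

There is one attempt and no reset: what is moved stays moved. The work goes in short steps, Python scripts to look and compute and a shell command to move; the robot and the scene stay as the last step left them, time stands still between calls to the robot, and variables do not carry over. Pictures are saved under pics/ and viewed, at most 10 in all, crops included, and the job is handed in when it is done.

```bash
ls; mkdir -p pics; cat > h.py <<'E'
import numpy as np, cv2
from rig import get_state, cams, workorder
def snap(n,f=None):
    s=get_state(); p,d=cams.read_camera(n)
    if f: cv2.imwrite('pics/'+f,p[:,:,::-1])
    return s,p,d
def world(n,s,u,v,d):
    c=cams.get_calibration(n); K=np.array(c["camera_matrix"],float); k=c["k1"]
    q=cv2.undistortPoints(np.array([[[u,v]]],float),K,np.array([k,0,0,0.]))[0,0]
    P=np.array([q[0]*d,q[1]*d,d])
    if n=='wrist':
        M=np.array(c["mount"]); P=M[:3,:3]@P+M[:3,3]
        return cv2.Rodrigues(np.array(s["ee_rot"],float))[0]@P+np.array(s["ee_pos"])
    R=cv2.Rodrigues(np.array(c["rvec"],float))[0]
    return R.T@(P-np.array(c["tvec"]).ravel())
def onplane(n,s,u,v,z):
    a=world(n,s,u,v,0.);b=world(n,s,u,v,1000.)
    return a+(b-a)*(z-a[2])/(b[2]-a[2])
E
python3 - <<'E'
from h import *
for n in("top","scene"):
    s,p,d=snap(n,n+'0.png'); np.save(n+'.npy',d)
print(s)
E
```

```text
pics
{'time_s': 0.05, 'qpos': array([-1.18000683e+00,  2.41422507e-01,  3.72406179e-03,  1.33517698e+00,
        2.16235387e-06,  1.57079740e+00]), 'joint_vel': array([-0.00046247, -0.00041133,  0.00205066,  0.00052177,  0.00095956,
       -0.00048883]), 'joint_efforts': array([-2.40948782e-05, -3.73491633e+01,  2.53292620e+01,  1.09245055e-02,
        1.61257537e-05, -4.14939421e-06]), 'ee_pos': array([ 190.35941388, -462.0612259 ,  403.8077438 ]), 'ee_rot': array([-3.07981074e+00, -6.09554373e-01,  6.30336854e-04]), 'force': array([ 0.01321893,  0.32954102, -0.51709152]), 'wrist_torque': array([ 0.0746737 , -0.03114875,  0.00204949]), 'gripper_force': 0.0, 'width': 85.28118272317508}
```

View pics/top0.png

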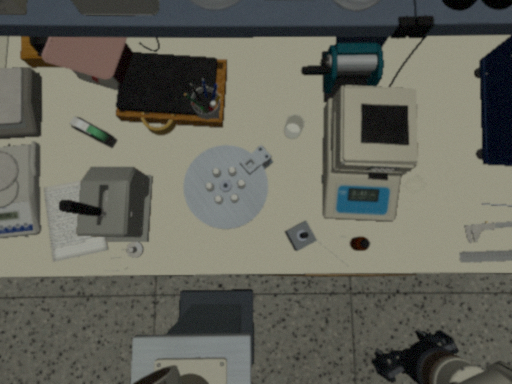

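View pics/scene0.png

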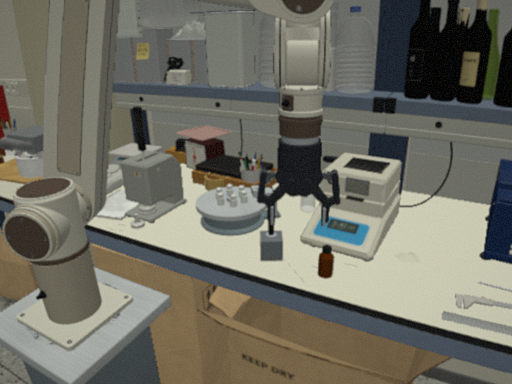

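Top view: disc centre is near (226,187), bracket towards (260,157), and the stand with the pin near (300,235). In the scene view the hand is over the stand. I'll enlarge the top view to read finer pixels.

```bash
python3 - <<'E'
from h import *
p=cv2.imread('pics/top0.png'); c=p[140:260,175:335]
cv2.imwrite('pics/c1.png',cv2.resize(c,None,fx=5,fy=5,interpolation=cv2.INTER_CUBIC))
d=np.load('top.npy')
for u,v in((226,187),(210,205),(250,165),(265,153),(300,235),(303,234),(310,235),(303,242)): print(u,v,world('top',None,u,v,float(d[v,u])).round(1))
E
```

```text
226 187 [ 544.4 -100.    84. ]
210 205 [498.1 -56.8  71.3]
250 165 [ 607.1 -164.3   67.9]
265 153 [ 634.7 -204.5   90.4]
300 235 [ 416.4 -291.2   94.4]
303 234 [ 418.4 -295.6  116.6]
310 235 [ 416.9 -322.9   60.6]
303 242 [ 398.6 -303.5   61.1]
```

View pics/c1.png

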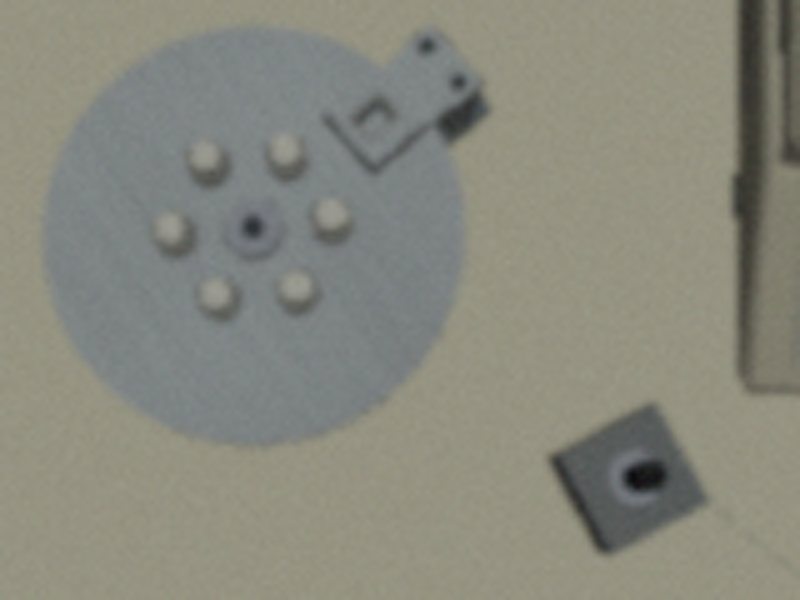

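Crop: slot near crop (375,113), disc centre near (254,236), and pin collar/handle near (636,477)/(646,474). The stand's edges run at about 27° in the picture.

```bash
python3 - <<'E'
from h import *
f=lambda u,v,z:onplane('top',None,175+u/5-.4,140+v/5-.4,z)
a=f(254,236,70);s=f(375,113,104)
print('axis',a.round(1),'slot',s.round(1),np.hypot(*(s-a)[:2]),np.degrees(np.arctan2(*(s-a)[1::-1])))
print('collar',f(634,477,66).round(1),'htop',f(650,473,121).round(1))
for q in((375,172),(330,112),(428,28),(484,82)):print(f(*q,104).round(1))
for q in((551,456),(655,404),(708,500),(605,553)):print(f(*q,60).round(1))
d=np.load('top.npy');P=[]
for v in range(220,252):
  for u in range(284,320):
    w=world('top',None,u,v,float(d[v,u]))
    if 52<w[2]<67:P.append(w[:2])
print(len(P),cv2.minAreaRect(np.array(P,np.float32)))
E
```

```text
axis [547.1 -97.6  70. ] slot [ 606.7 -163.   104. ] 88.43021988225881 -47.631345704943165
collar [ 417.  -299.1   66. ] htop [ 417.8 -298.9  121. ]
[ 575.2 -162.7  104. ]
[ 607.4 -139.4  104. ]
[ 652.5 -191.4  104. ]
[ 623.  -220.5  104. ]
[ 428.5 -256.    60. ]
[ 455.9 -312.5   60. ]
[ 404.7 -339.1   60. ]
[ 377.3 -283.4   60. ]
460 ((415.9434509277344, -298.89361572265625), (60.11784362792969, 60.15993118286133), 27.487991333007812)
```

```bash
python3 - <<'E'
from h import *
c=cams.get_calibration('wrist');print(np.array(c['mount']).round(3),c['camera_matrix'],c['k1'])
E
```

```text
[[-0.    -0.949 -0.316 81.883]
 [ 1.    -0.    -0.    -1.851]
 [ 0.    -0.316  0.949 30.145]
 [ 0.     0.     0.     1.   ]] [[334.53229222   0.         256.00085561]
 [  0.         334.53229222 186.8294517 ]
 [  0.           0.           1.        ]] -0.08441823840264118
```

```bash
R='x'; python3 -m creep '[[[0.0207,0.015,0,0,0,0.0974,1],[0.0207,0.015,0,0,0,0.0974,1],[0.0207,0.015,0,0,0,0.0974,1],[0.0207,0.015,0,0,0,0.0974,1],[0.0207,0.015,0,0,0,0.0974,1],[0.0207,0.015,0,0,0,0.0974,1],[0.0207,0.015,0,0,0,0.0974,1],[0.0207,0.015,0,0,0,0.0974,1],[0.0207,0.015,0,0,0,0.0974,1],[0.0207,0.015,0,0,0,0.0974,1]]]' && python3 -m creep '[[[0.0207,0.015,0,0,0,0.0974,1],[0.0207,0.015,0,0,0,0.0974,1],[0.0207,0.015,0,0,0,0.0974,1],[0.0207,0.015,0,0,0,0.0974,1],[0.0207,0.015,0,0,0,0.0974,1],[0.0207,0.015,0,0,0,0.0974,1],[0.0207,0.015,0,0,0,0.0974,1],[0.0207,0.015,0,0,0,0.0974,1],[0.0207,0.015,0,0,0,0.0974,1],[0.0207,0.015,0,0,0,0.0974,1]]]'
python3 -m creep '[[[0,0,0,0,0,0,1],[0,0,0,0,0,0,1],[0,0,0,0,0,0,1],[0,0,0,0,0,0,1],[0,0,0,0,0,0,1],[0,0,0,0,0,0,1],[0,0,0,0,0,0,1],[0,0,0,0,0,0,1],[0,0,0,0,0,0,1],[0,0,0,0,0,0,1]]]'
python3 - <<'E'
from h import *
s,p,d=snap('wrist');print(s['time_s'],s['ee_pos'],s['ee_rot'],s['qpos'].round(2),s['force'])
np.savez('w1.npz',p=p,d=d,pos=s['ee_pos'],rot=s['ee_rot'])
cv2.imwrite('pics/w1.png',cv2.resize(p[:,:,::-1],(768,576),interpolation=cv2.INTER_CUBIC))
E
```

```text
time_s: 0.93
ee_pos: [398.2, -311.3, 404.2]
ee_rot: [-2.432, -1.987, 0.0]
force: [0.1, -0.3, -0.4]
width: 85.6
gripper_force: 0.0
time_s: 1.77
ee_pos: [605.3, -161.4, 404.0]
ee_rot: [-1.22, -2.894, 0.0]
force: [0.5, -1.0, 0.1]
width: 84.9
gripper_force: 0.0
time_s: 2.6
ee_pos: [604.4, -162.4, 404.8]
ee_rot: [1.228, 2.892, 0.0]
force: [0.1, 0.6, 0.3]
width: 85.7
gripper_force: 0.0
2.6 [ 604.36374866 -162.41380554  404.82837637] [1.22777919e+00 2.89157467e+00 4.05610078e-05] [-0.26  0.5   0.38  1.45  0.    0.54] [0.08531809 0.55118422 0.28326748]
```

View pics/w1.png

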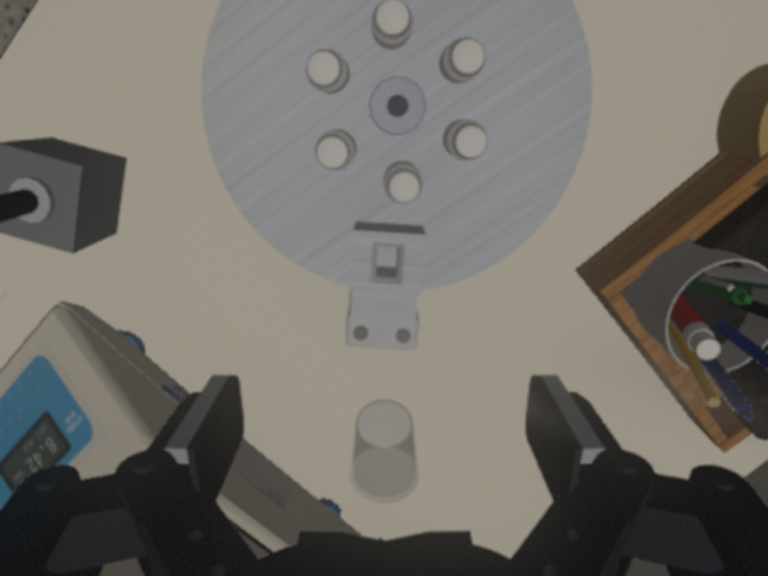

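The slot is at about (388,262) in the enlarged wrist picture, the disc hub at (398,105), and the bracket's post is lower down. I'll crop closer.

```bash
python3 - <<'E'
from h import *
p=np.load('w1.npz')['p'][140:240,220:300,::-1]
cv2.imwrite('pics/c2.png',cv2.resize(cv2.convertScaleAbs(p,alpha=1.4),None,fx=6,fy=6,interpolation=cv2.INTER_CUBIC))
E
```

```text
(no output)
```

View pics/c2.png

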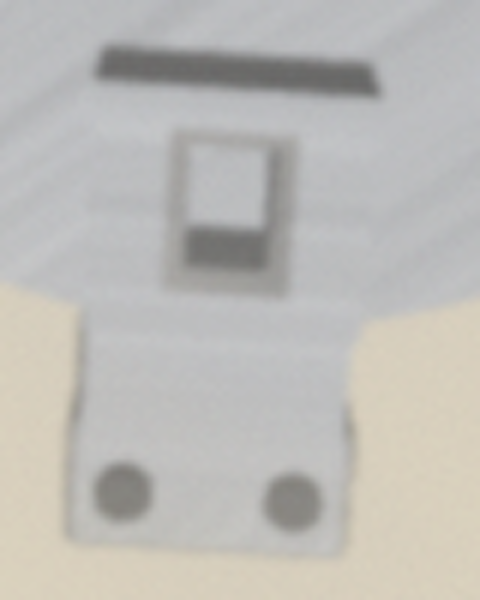

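Slot lead-in corners are at crop (172,128), (298,134), (287,297), (163,291), and the bolts are at (123,492) and (292,502).

```bash
python3 - <<'E'
from h import *
w=np.load('w1.npz');s=dict(ee_pos=w['pos'],ee_rot=w['rot'])
f=lambda u,v,z:onplane('wrist',s,220+u/6-.42,140+v/6-.42,z)
g=lambda u,v,z:onplane('wrist',s,u/1.5-.17,v/1.5-.17,z)
C=[f(*q,104)[:2] for q in((172,128),(298,134),(287,297),(163,291))]
sl=np.mean(C,0);print(np.round(C,1),sl)
print('sides',[np.linalg.norm(C[i]-C[i-1]).round(1) for i in range(4)])
b1,b2=f(123,492,104)[:2],f(292,502,104)[:2];b=(b1+b2)/2;a=g(398,105,70)[:2]
ang=lambda v:np.degrees(np.arctan2(v[1],v[0]))
print('bolts',b,'axis(hub)',a,np.linalg.norm(sl-a),'dirs',ang(b-sl),ang(sl-a),ang(b2-b1)-90,ang(b2-b1)+90)
d=w['d'];print(world('wrist',s,258,205,float(d[205,258])))
print('pincollar',g(28,200,66),'tool x dir',ang(cv2.Rodrigues(s['ee_rot'])[0][:2,0]))
E
```

```text
[[ 590.1 -155. ]
 [ 603.3 -143.5]
 [ 619.  -161.5]
 [ 605.6 -173.1]] [ 604.51074255 -158.27608834]
sides [np.float64(23.9), np.float64(17.5), np.float64(23.9), np.float64(17.7)]
bolts [ 632.42570487 -191.84262283] axis(hub) [549.78877556 -92.44732396] 85.6032703301926 dirs -50.25204806010444 -50.26401687785932 -49.71197441007664 130.28802558992336
[ 626.33920159 -180.61333569   93.21900251]
pincollar [ 415.70571377 -296.3132063    66.        ] tool x dir 133.98728837885932
```

```bash
python3 -m creep '[[[-0.0209,-0.015,0,0,0,-0.0068,1],[-0.0209,-0.015,0,0,0,-0.0068,1],[-0.0209,-0.015,0,0,0,-0.0068,1],[-0.0209,-0.015,0,0,0,-0.0068,1],[-0.0209,-0.015,0,0,0,-0.0068,1],[-0.0209,-0.015,0,0,0,-0.0068,1],[-0.0209,-0.015,0,0,0,-0.0068,1],[-0.0209,-0.015,0,0,0,-0.0068,1],[-0.0209,-0.015,0,0,0,-0.0068,1],[0,0,0,0,0,0,1]]]'
python3 -m creep '[[[0,0,0,0,0,0,1],[0,0,0,0,0,0,1],[0,0,0,0,0,0,1],[0,0,0,0,0,0,1],[0,0,0,0,0,0,1],[0,0,0,0,0,0,1],[0,0,0,0,0,0,1],[0,0,0,0,0,0,1],[0,0,0,0,0,0,1],[0,0,0,0,0,0,1]]]'
python3 - <<'E'
from h import *
s,p,d=snap('wrist');print(s['time_s'],s['ee_pos'],s['ee_rot'],s['qpos'].round(2),s['force'])
np.savez('w2.npz',p=p,d=d,pos=s['ee_pos'],rot=s['ee_rot'])
cv2.imwrite('pics/w2.png',cv2.resize(p[100:250,160:360,::-1],None,fx=4,fy=4,interpolation=cv2.INTER_CUBIC))
E
```

```text
time_s: 3.48
ee_pos: [413.4, -299.1, 405.0]
ee_rot: [-1.322, -2.849, 0.002]
force: [-0.2, 0.8, -0.1]
width: 85.4
gripper_force: 0.0
time_s: 4.32
ee_pos: [416.4, -297.3, 404.7]
ee_rot: [-1.315, -2.853, -0.0]
force: [0.2, -0.5, -0.2]
width: 85.7
gripper_force: 0.0
4.3167 [ 416.40782925 -297.2680333   404.69018698] [-1.31524727e+00 -2.85299598e+00 -4.46671815e-06] [-0.62  0.26  0.04  1.34 -0.    0.24] [ 0.23408529 -0.46078955 -0.22036807]
```

View pics/w2.png

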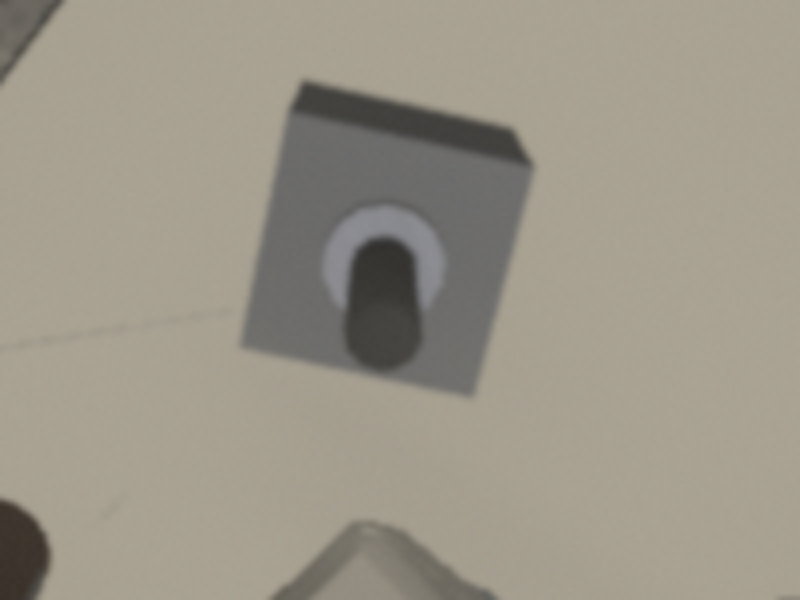

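Collar centre is at crop (384,264), handle top at (383,333), and the stand corners at (291,110), (533,166), (474,396), (241,348).

```bash
python3 - <<'E'
from h import *
w=np.load('w2.npz');s=dict(ee_pos=w['pos'],ee_rot=w['rot'])
f=lambda u,v,z:onplane('wrist',s,160+u/4-.37,100+v/4-.37,z)[:2]
R=cv2.Rodrigues(s['ee_rot'])[0][:2,:2]
C=[f(*q,60) for q in((291,110),(533,166),(474,396),(241,348))]
for n,x in(('collar',f(384,264,66)),('top',f(383.5,333,121)),('stand',np.mean(C,0))):print(n,x,'in tool',R.T@(x-w['pos'][:2]))
w=np.load('w1.npz');R=cv2.Rodrigues(w['rot'])[0][:2,:2]
print('slot in tool of w1',R.T@(np.array([604.51,-158.28])-w['pos'][:2]), cams.get_calibration('wrist').keys())
E
```

```text
collar [ 416.21369776 -295.67482499] in tool [1.33756245 0.88708874]
top [ 415.99337615 -295.45231605] in tool [1.64984704 0.86406321]
stand [ 416.42867297 -295.67159921] in tool [1.20039994 1.052652  ]
slot in tool of w1 [2.87267647 2.97614979] dict_keys(['camera_matrix', 'k1', 'mount'])
```

```bash
python3 -m creep '[[[-0.0002,0.0017,-0.015,0,0,0,1],[0,0,-0.018,0,0,0,1],[0,0,-0.018,0,0,0,1],[0,0,-0.018,0,0,0,1],[0,0,-0.018,0,0,0,1],[0,0,-0.018,0,0,0,1],[0,0,-0.018,0,0,0,1],[0,0,-0.015,0,0,0,1],[0,0,-0.012,0,0,0,1],[0,0,0,0,0,0,1]]]' 60
python3 -m creep '[[[0,0,0,0,0,0,1],[0,0,0,0,0,0,0.3],[0,0,0,0,0,0,0],[0,0,0,0,0,0,0],[0,0,0,0,0,0,0],[0,0,0,0,0,0,0],[0,0,0,0,0,0,0],[0,0,0,0,0,0,0],[0,0,0,0,0,0,0],[0,0,0,0,0,0,0]]]' 60
python3 -m creep '[[[0,0,0,0,0,0,0],[0,0,0,0,0,0,0],[0,0,0,0,0,0,0],[0,0,0,0,0,0,0],[0,0,0,0,0,0,0],[0,0,0,0,0,0,0],[0,0,0,0,0,0,0],[0,0,0,0,0,0,0],[0,0,0,0,0,0,0],[0,0,0,0,0,0,0]]]'; python3 -c "
from h import *
s=get_state();print(s)"
```

```text
time_s: 5.2
ee_pos: [415.1, -295.0, 252.2]
ee_rot: [-1.313, -2.848, -0.001]
force: [-0.2, -0.0, -0.1]
width: 85.3
gripper_force: 0.0
time_s: 6.03
ee_pos: [416.2, -295.8, 255.1]
ee_rot: [1.315, 2.852, -0.001]
force: [-1.8, -0.3, 4.1]
width: 14.5
gripper_force: 58.4
time_s: 6.87
ee_pos: [416.2, -295.7, 255.1]
ee_rot: [1.315, 2.852, -0.001]
force: [-2.6, 0.2, 5.3]
width: 14.6
gripper_force: 58.5
{'time_s': 6.8667, 'qpos': array([-6.17721289e-01,  3.77367138e-01, -2.17452888e-01,  9.75320564e-01,
       -3.08367942e-04,  2.46385984e-01]), 'joint_vel': array([ 1.09275236e-05,  1.20061692e-03,  4.75331129e-04, -2.10022443e-04,
       -5.01821419e-04, -7.44038781e-04]), 'joint_efforts': array([ 6.75677173e-01, -3.76023281e+01,  2.05370575e+01, -3.76959248e-01,
        3.58499726e-01,  2.08654972e-03]), 'ee_pos': array([ 416.2016306 , -295.74985652,  255.09168835]), 'ee_rot': array([ 1.31525394e+00,  2.85237090e+00, -6.66079736e-04]), 'force': array([-2.64778901,  0.18937574,  5.27862965]), 'wrist_torque': array([-0.08430974,  0.31429014, -0.02219222]), 'gripper_force': 58.52830946445465, 'width': 14.646364812711454}
```

```bash
python3 -m creep '[[[0,0,0.008,0,0,0,0],[0,0,0.014,0,0,0,0],[0,0,0.014,0,0,0,0],[0,0,0.014,0,0,0,0],[0,0,0.014,0,0,0,0],[0,0,0.014,0,0,0,0],[0,0,0.014,0,0,0,0],[0,0,0.014,0,0,0,0],[0,0,0.014,0,0,0,0],[0,0,0,0,0,0,0]]]'
python3 -m creep '[[[0.014,0.0103,0,0,0,0,0],[0.02,0.0145,0,0,0,0,0],[0.02,0.0145,0,0,0,0,0],[0.02,0.0145,0,0,0,0,0],[0.02,0.0145,0,0,0,0,0],[0.02,0.0145,0,0,0,0,0],[0.02,0.0145,0,0,0,0,0],[0.02,0.0145,0,0,0,0,0],[0.02,0.0145,0,0,0,0,0],[0.0143,0.0109,0,0,0,0,0]]]'
python3 -m creep '[[[0,0,0,0,0,0,0],[0,0,0,0,0,0,0],[0,0,0,0,0,0,0],[0,0,0,0,0,0,0],[0,0,0,0,0,0,0],[0,0,0,0,0,0,0],[0,0,0,0,0,0,0],[0,0,0,0,0,0,0],[0,0,0,0,0,0,0],[0,0,0,0,0,0,0]]]'
python3 - <<'E'
from h import *
s,p,d=snap('wrist');print(s['time_s'],s['ee_pos'],s['ee_rot'],s['qpos'].round(2),s['force'],s['wrist_torque'])
np.savez('w3.npz',p=p,d=d,pos=s['ee_pos'],rot=s['ee_rot'])
cv2.imwrite('pics/w3.png',cv2.resize(cv2.convertScaleAbs(p[100:250,160:360,::-1],alpha=1.3),None,fx=4,fy=4,interpolation=cv2.INTER_CUBIC))
E
```

```text
time_s: 7.7
ee_pos: [416.8, -295.8, 377.0]
ee_rot: [1.313, 2.85, -0.0]
force: [0.9, -1.4, -1.7]
width: 14.2
gripper_force: 58.6
time_s: 8.53
ee_pos: [605.7, -156.8, 372.7]
ee_rot: [-1.312, -2.852, -0.001]
force: [-0.0, -0.3, -2.7]
width: 14.1
gripper_force: 58.7
time_s: 9.37
ee_pos: [604.4, -158.5, 374.8]
ee_rot: [1.316, 2.853, 0.0]
force: [-0.5, 0.4, -1.9]
width: 14.4
gripper_force: 58.8
9.3667 [ 604.39726642 -158.49556721  374.82801728] [1.31550076e+00 2.85269404e+00 9.08910436e-05] [-0.26  0.51  0.32  1.38  0.    0.61] [-0.46840539  0.44589342 -1.93889771] [0.04332738 0.03478725 0.02210663]
```

View pics/w3.png

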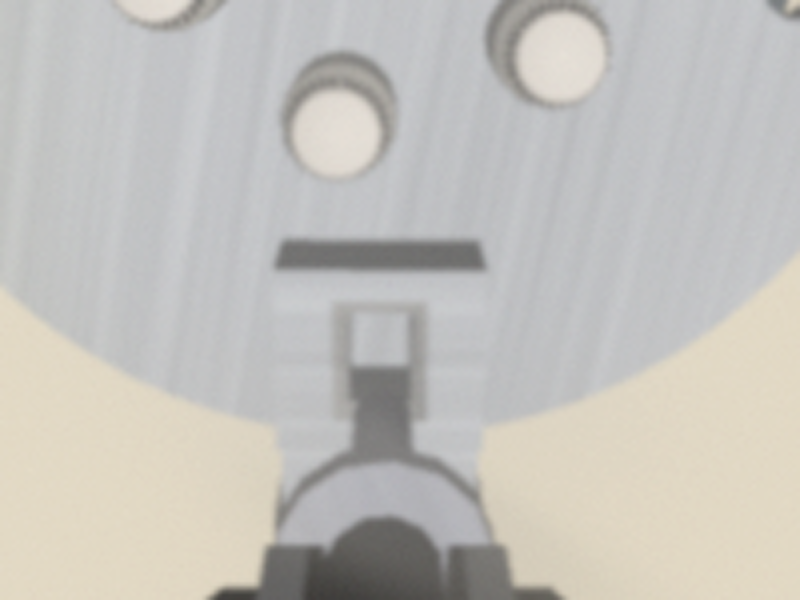

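The slot lead-in spans crop u 333–427 (v 303–418), the shank spans u 354–413 (v≈400–455), and the tip is near (384,402). The closing axis lines up with the slot.

```bash
python3 - <<'E'
from h import *
w=np.load('w3.npz');s=dict(ee_pos=w['pos'],ee_rot=w['rot'])
R=cv2.Rodrigues(s['ee_rot'])[0][:2,:2]
f=lambda u,v,z:(lambda x:(x.round(2),(R.T@(x-w['pos'][:2])).round(2)))(onplane('wrist',s,160+u/4-.37,100+v/4-.37,z)[:2])
for n,q in dict(slotTL=(333,303,104),slotTR=(427,303,104),slotL=(333,400,104),slotR=(427,400,104),innerL=(350,330,101),innerR=(411,330,101),shL=(354,440,165),shR=(413,440,165),tip=(384,402,130.7),colL=(276,530,186),colR=(492,530,186),blockL=(274,268,104),blockR=(487,268,104)).items():print(n,*f(*q))
g=cv2.cvtColor(w['p'],cv2.COLOR_RGB2GRAY).astype(int)
for v in(180,185,200,203,206,210):print(v,g[v,238:272])
E
```

```text
slotTL [ 590.36 -155.21] [11.61 -8.54]
slotTR [ 603.77 -143.77] [11.61  9.08]
slotL [ 602.78 -170.12] [-7.8  -8.78]
slotR [ 616.51 -158.4 ] [-7.79  9.27]
innerL [ 596.76 -157.98] [ 5.35 -5.48]
innerR [ 605.62 -150.42] [5.35 6.17]
shL [ 596.13 -153.82] [ 8.92 -3.25]
shR [ 602.63 -148.27] [8.92 5.3 ]
tip [ 603.99 -156.39] [1.87 1.05]
colL [ 591.37 -163.33] [  4.78 -13.04]
colR [ 612.92 -144.93] [ 4.78 15.28]
blockL [ 577.67 -157.12] [ 18.4  -19.43]
blockR [ 607.8 -131.4] [18.4  20.18]
180 [150 150 150 149 144 135 130 128 126 128 138 145 149 150 149 146 145 144
 143 144 146 147 146 138 122 116 123 126 134 144 149 150 150 151]
185 [150 150 149 149 144 137 130 128 125 128 139 148 150 147 147 144 145 144
 145 146 147 148 145 136 124 119 120 125 133 143 149 149 149 150]
200 [148 147 148 147 145 139 133 130 128 121 115 103  94  90  90  89  89  88
  88  89  88  87  89  97 110 117 121 123 133 143 147 148 148 148]
203 [148 148 149 146 145 139 135 133 131 126 112  98  94  94  93  94  92  91
  91  91  90  88  89  92 105 118 121 123 133 142 148 149 150 149]
206 [150 151 151 151 150 149 149 150 147 138 120 102  97  95  95  97  96  96
  95  93  92  90  90  94 112 134 146 149 151 153 152 153 153 153]
210 [147 148 147 148 148 148 148 146 144 131 112 100  98  98  97  98  98  97
  98  97  96  95  93  97 110 131 144 149 149 148 149 148 149 149]
```

```bash
python3 - <<'E'
from h import *
w=np.load('w3.npz');s=dict(ee_pos=w['pos'],ee_rot=w['rot'])
R=cv2.Rodrigues(s['ee_rot'])[0][:2,:2]
f=lambda u,v,z:(R.T@(onplane('wrist',s,160+u/4-.37,100+v/4-.37,z)[:2]-w['pos'][:2])).round(2)
print('collar bottom',f(384,448,179.7)[0]-15,'top',f(384,461,185.7)[0]-15,'handle',f(384,518,185.7)[0]-8,'slot',f(384,303,104)[0]-12,f(384,311,101)[0]-9,'block',f(384,268,104)[0]-18)
# predicted rows for features
vs=np.arange(250,480,.5)
def row(x,z):return vs[np.argmin([abs(f(384,v,z)[0]-x) for v in vs])]
print('tip front rows',row(3.5,130.7),row(5,132.2),'wall bottom',row(-9,80),'wall top',row(-9,101),row(-12,104))
g=cv2.cvtColor(w['p'],cv2.COLOR_RGB2GRAY).astype(int)
print(g[170:232,256])
E
```

```text
collar bottom -1.1999999999999993 top -0.5099999999999998 handle -1.6100000000000003 slot -0.39000000000000057 0.14000000000000057 block 0.39000000000000057Traceback (most recent call last):
  File "<stdin>", line 9, in <module>
  File "<stdin>", line 8, in row
  File "<stdin>", line 4, in <lambda>
  File "h.py", line 17, in onplane
    a=world(n,s,u,v,0.);b=world(n,s,u,v,1000.)
                          ~~~~~^^^^^^^^^^^^^^^
  File "h.py", line 8, in world
    c=cams.get_calibration(n); K=np.array(c["camera_matrix"],float); k=c["k1"]
ValueError: time passes only in moves, steps and waits
```

```bash
python3 -m creep '[[[-0.0009,0,-0.004,0,0,0,0],[0,0,-0.006,0,0,0,0],[0,0,-0.006,0,0,0,0],[0,0,-0.004,0,0,0,0],[0,0,-0.003,0,0,0,0],[0,0,-0.002,0,0,0,0],[0,0,-0.002,0,0,0,0],[0,0,-0.002,0,0,0,0],[0,0,-0.001,0,0,0,0],[0,0,0,0,0,0,0]]]'
python3 - <<'E'
from h import *
s,p,d=snap('wrist');print(s['time_s'],s['ee_pos'],s['force'],s['wrist_torque'])
np.savez('w4.npz',p=p,d=d,pos=s['ee_pos'],rot=s['ee_rot'])
cv2.imwrite('pics/w4.png',cv2.resize(cv2.convertScaleAbs(p[140:250,200:312,::-1],alpha=1.5),None,fx=5,fy=5,interpolation=cv2.INTER_CUBIC))
E
```

```text
time_s: 10.25
ee_pos: [603.6, -158.4, 344.5]
ee_rot: [-1.315, -2.853, 0.0]
force: [-0.1, 0.8, -2.0]
width: 14.5
gripper_force: 58.9
10.25 [ 603.55185102 -158.40189441  344.51306945] [-0.13747481  0.80418815 -1.96178903] [-0.00213546  0.08000696 -0.0073485 ]
```

View pics/w4.png

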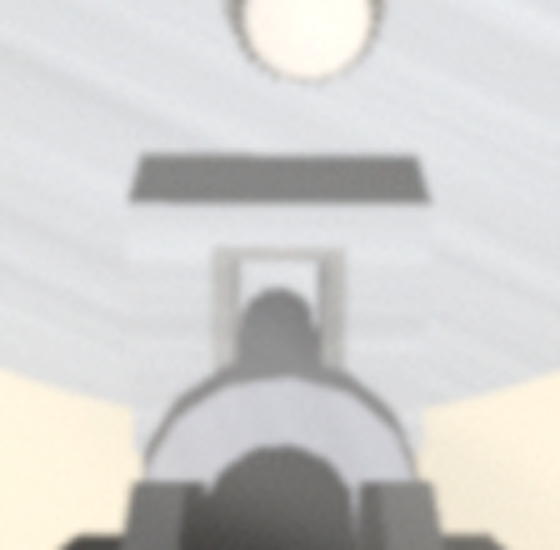

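Tip is in the slot mouth: shank spans crop u 238–320, inner slot u 239–318, so it is centred across. Tip front is at v≈288 and the slot's inner edge at v≈262.

```bash
python3 - <<'E'
from h import *
w=np.load('w4.npz');s=dict(ee_pos=w['pos'],ee_rot=w['rot'])
R=cv2.Rodrigues(s['ee_rot'])[0][:2,:2]
f=lambda u,v,z:(R.T@(onplane('wrist',s,200+u/5-.4,140+v/5-.4,z)[:2]-w['pos'][:2])).round(2)
print('tip',f(278,288,100.4)-[3.5,0],'tip2',f(278,288,101.9)-[5,0],'slot',f(278,249,104)-[12,0],f(278,262,101)-[9,0],'block',f(278,202,104)-[18,0])
print('shank y',f(238,340,115),f(320,340,115),'slot y',f(210,260,104),f(345,260,104))
E
```

```text
tip [0.59 0.7 ] tip2 [-0.36  0.71] slot [-1.07  0.72] [-0.95  0.71] block [-0.54  0.72]
shank y [ 2.34 -4.39] [2.34 6.13] slot y [ 9.38 -8.34] [9.38 9.64]
```

```bash
python3 -m creep '[[[0.0003,-0.0006,-0.002,0,0,0,0],[0,0,-0.003,0,0,0,0],[0,0,-0.003,0,0,0,0],[0,0,-0.003,0,0,0,0],[0,0,-0.003,0,0,0,0],[0,0,-0.003,0,0,0,0],[0,0,-0.003,0,0,0,0],[0,0,-0.003,0,0,0,0],[0,0,-0.002,0,0,0,0],[0,0,0,0,0,0,0]]]'
python3 - <<'E'
from h import *
s=get_state();print(s['ee_pos'],s['force'],s['wrist_torque'])
E
```

```text
time_s: 11.13
ee_pos: [603.7, -159.0, 319.0]
ee_rot: [-1.315, -2.852, 0.0]
force: [-0.3, 0.2, -1.7]
width: 14.4
gripper_force: 58.9
[ 603.68502801 -158.95201163  318.98970134] [-0.25288725  0.19701276 -1.71280502] [ 0.01859687 -0.02361642 -0.01083754]
```

```bash
cat > trk.py <<'E'
from h import *
# disc angle from top camera: unwarp disc about its axis (pixels), rel. bracket bearing; +ang = anticlockwise
CU,CV,PX=225.4,186.8,42.1/114
def polar(p,rmin=78,rmax=92,n=360):
    g=cv2.cvtColor(p,cv2.COLOR_RGB2GRAY).astype(np.float32)
    a=np.radians(np.arange(n)*360/n)
    # bracket bearing in the picture: world -49.8deg; picture right = -y, up = +x
    b=a+np.radians(-49.8)
    r=np.arange(rmin,rmax+.1,2)[:,None]*PX
    U=CU-r*np.sin(b);V=CV-r*np.cos(b)
    return cv2.remap(g,U.astype(np.float32),V.astype(np.float32),cv2.INTER_LINEAR)
E
python3 - <<'E'
from trk import *
o=[]
for i in range(4):
    s,p,d=snap('top'); m=polar(p).mean(0); o.append(m)
    print(s['time_s']); print(m[::6].round().astype(int))
cv2.imwrite('pics/t1.png',cv2.resize(p[140:240,175:280,::-1],None,fx=5,fy=5,interpolation=cv2.INTER_CUBIC))
E
```

```text
11.1333
[130 130 130 132 131 131 132 131 131 131 132 131 131 131 132 131 131 131
 132 130 132 131 131 132 132 133 133 133 133 135 133 134 133 135 135 134
 135 134 134 135 134 134 134 133 132 129 127 125 122 120 119 118 117 120
 121 123 126 126 128 130]
11.1833
[130 131 130 131 131 130 131 130 131 130 131 131 130 131 131 131 132 132
 131 131 131 131 132 132 133 132 133 133 134 134 135 134 133 135 134 135
 134 135 134 134 135 134 134 132 131 129 127 126 122 120 118 118 118 119
 121 123 125 127 129 130]
11.2333
[129 131 131 131 131 131 131 131 131 130 130 131 131 131 131 131 131 132
 132 132 131 132 132 132 133 132 133 133 133 134 134 133 134 134 134 134
 135 135 135 134 135 134 134 132 131 129 127 125 122 120 118 117 118 119
 122 123 125 127 129 130]
11.2833
[131 129 130 131 132 131 131 130 131 131 131 130 130 131 132 131 131 131
 132 132 132 132 131 133 132 133 133 133 134 134 134 134 134 135 135 134
 134 135 134 134 134 133 133 133 131 129 127 125 123 120 118 117 118 119
 121 124 125 127 128 129]
```

```bash
cat > trk.py <<'E'
from h import *
C=cams.get_calibration('wrist')
def rect(s,p,zc=70,n=240):
    # top-down 1 px/mm map in the tool's axes about the disc axis: column = tool y, row = -tool x (slot straight down)
    K=np.array(C["camera_matrix"],float);M=np.array(C["mount"],float)
    j,i=np.meshgrid(np.arange(n)-n/2,np.arange(n)-n/2)
    P=np.stack([84.5-i,0.7+j,np.full_like(i,s['ee_pos'][2]-zc)],-1).reshape(-1,3)
    Q=(P-M[:3,3])@M[:3,:3]
    uv=cv2.projectPoints(Q,np.zeros(3),np.zeros(3),K,np.array([C["k1"],0,0,0.]))[0].reshape(n,n,2).astype(np.float32)
    return cv2.remap(p,uv[...,0],uv[...,1],cv2.INTER_LINEAR)
E
python3 - <<'E'
from trk import *
im=[]
for k in range(6):
    s,p,d=snap('wrist');r=rect(s,p)
    im.append(r); print(s['time_s'])
    for _ in range(3): cams.read_camera('wrist')
cv2.imwrite('pics/t2.png',np.vstack([np.hstack(im[:3]),np.hstack(im[3:])])[:,:,::-1])
E
```

```text
11.3333
11.5333
11.7333
11.9333
12.1333
12.3333
```

View pics/t2.png

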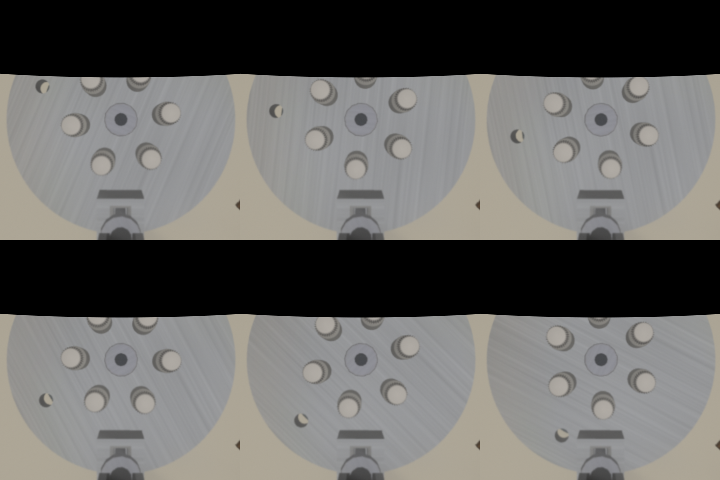

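```bash
cat >> trk.py <<'E'
def ang(s,p,dz=0):
    g=cv2.cvtColor(rect(s,p,70-dz),cv2.COLOR_RGB2GRAY).astype(np.float32)
    a=np.radians(np.arange(-150,151,1.)); best=None
    # a: disc angle of the hole, 0 at slot (down), negative = left
    r=np.arange(78,93,1.)[:,None]
    m=cv2.remap(g,(120+r*np.sin(a)).astype(np.float32),(120+r*np.cos(a)).astype(np.float32),cv2.INTER_LINEAR)
    m[m<8]=np.median(m)
    e=cv2.GaussianBlur(np.abs(m-np.median(m,axis=0)).mean(0)[None],(9,1),0)[0]
    e[(np.abs(a)<.38)|(np.abs(a)>2.0)]=0
    i=e.argmax(); return a[i],e[i]
def watch(k=6,dz=0,skip=0):
    for _ in range(k):
        s,p,d=snap('wrist'); t,e=ang(s,p,dz); print(round(float(s['time_s']),2),'ang %.2f conf %.1f'%(t,e),'z %.1f'%s['ee_pos'][2],np.round(s['force'],1))
        for _ in range(skip): cams.read_camera('wrist')
E
python3 -m creep '[[[0,0,0,0,0,0,0],[0,0,0,0,0,0,0],[0,0,0,0,0,0,0],[0,0,-0.002,0,0,0,0],[0,0,-0.002,0,0,0,0],[0,0,-0.0015,0,0,0,0],[0,0,-0.0015,0,0,0,0],[0,0,0,0,0,0,0],[0,0,0,0,0,0,0],[0,0,0,0,0,0,0]]]'; python3 -c "
from trk import *
watch(6)"
```

```text
time_s: 13.37
ee_pos: [603.9, -159.0, 312.8]
ee_rot: [1.315, 2.853, 0.0]
force: [0.2, -0.5, -1.7]
width: 14.4
gripper_force: 58.9
13.37 ang 0.96 conf 26.1 z 312.8 [ 0.2 -0.5 -1.7]
13.42 ang 1.01 conf 26.8 z 312.8 [-0.6 -0.4 -1.3]
13.47 ang 1.06 conf 26.8 z 312.9 [ 0.3 -0.1 -2.6]
13.52 ang 1.12 conf 26.8 z 312.9 [-0.1  0.3 -1.9]
13.57 ang 1.17 conf 27.0 z 312.8 [ 0.2 -0.3 -2.7]
13.62 ang 1.22 conf 27.2 z 312.8 [ 0.5  0.4 -2.3]
```

```bash
python3 -m creep '[[[0,0,-0.001,0,0,0,0],[0,0,0,0,0,0,0],[0,0,0,0,0,0,0],[0,0,0,0,0,0,0],[0,0,0,0,0,0,0],[0,0,0,0,0,0,0],[0,0,0,0,0,0,0],[0,0,0,0,0,0,0],[0,0,0,0,0,0,0],[0,0,0,0,0,0,0]]]'; python3 -c "
from trk import *
watch(1)"
python3 -m creep '[[[0,0,-0.0005,0,0,0,0],[0,0,0,0,0,0,0],[0,0,0,0,0,0,0],[0,0,0,0,0,0,0],[0,0,0,0,0,0,0],[0,0,0,0,0,0,0],[0,0,0,0,0,0,0],[0,0,0,0,0,0,0],[0,0,0,0,0,0,0],[0,0,0,0,0,0,0]]]';python3 -c "
from trk import *
watch(3)"
```

```text
time_s: 14.5
ee_pos: [603.9, -159.0, 311.7]
ee_rot: [-1.315, -2.853, -0.0]
force: [-0.0, 0.2, -1.5]
width: 14.5
gripper_force: 58.9
14.5 ang 1.97 conf 28.6 z 311.7 [-0.   0.2 -1.5]
time_s: 15.38
ee_pos: [603.9, -159.0, 311.2]
ee_rot: [1.315, 2.853, 0.0]
force: [-0.4, 0.0, -1.2]
width: 14.5
gripper_force: 58.9
15.38 ang -1.62 conf 2.6 z 311.2 [-0.4  0.  -1.2]
15.43 ang -1.59 conf 2.6 z 311.2 [ 0.4  0.5 -1.7]
15.48 ang -1.55 conf 2.6 z 311.2 [ 1.2  0.6 -1.5]
```

```bash
python3 -m creep '[[[0,0,-0.0006,0,0,0,0],[0,0,0,0,0,0,0],[0,0,0,0,0,0,0],[0,0,0,0,0,0,0],[0,0,0,0,0,0,0],[0,0,0,0,0,0,0],[0,0,0,0,0,0,0],[0,0,0,0,0,0,0],[0,0,0,0,0,0,0],[0,0,0,0,0,0,0]]]'; python3 -c "
from trk import *
watch(1)"
python3 -m creep '[[[0,0,0,0,0,0,0],[0,0,0,0,0,0,0],[0,0,0,0,0,0,0],[0,0,0,0,0,0,0],[0,0,0,0,0,0,0],[0,0,0,0,0,0,0],[0,0,0,0,0,0,0],[0,0,0,0,0,0,0],[0,0,0,0,0,0,0],[0,0,0,0,0,0,0]]]';python3 -c "
from trk import *
watch(3)"
```

```text
time_s: 16.37
ee_pos: [603.9, -159.0, 310.6]
ee_rot: [-1.315, -2.853, 0.0]
force: [0.7, -0.9, -1.5]
width: 14.5
gripper_force: 58.9
16.37 ang -1.12 conf 2.6 z 310.6 [ 0.7 -0.9 -1.5]
time_s: 17.25
ee_pos: [603.9, -159.0, 310.6]
ee_rot: [1.315, 2.853, -0.0]
force: [-0.0, 0.2, -1.3]
width: 14.3
gripper_force: 58.9
17.25 ang -0.72 conf 2.4 z 310.6 [-0.   0.2 -1.3]
17.3 ang -0.68 conf 2.4 z 310.6 [ 1.2  0.3 -1.6]
17.35 ang -0.66 conf 2.4 z 310.6 [ 1.1  0.  -1.4]
```

```bash
python3 -m creep '[[[0,0,-0.0003,0,0,0,0],[0,0,0,0,0,0,0],[0,0,0,0,0,0,0],[0,0,0,0,0,0,0],[0,0,0,0,0,0,0],[0,0,0,0,0,0,0],[0,0,0,0,0,0,0],[0,0,0,0,0,0,0],[0,0,0,0,0,0,0],[0,0,0,0,0,0,0]]]'; python3 -c "
from trk import *
watch(1)"
python3 -m creep '[[[0,0,0,0,0,0,0],[0,0,0,0,0,0,0],[0,0,0,0,0,0,0],[0,0,0,0,0,0,0],[0,0,0,0,0,0,0],[0,0,0,0,0,0,0],[0,0,0,0,0,0,0],[0,0,0,0,0,0,0],[0,0,0,0,0,0,0],[0,0,0,0,0,0,0]]]';python3 -c "
from trk import *
watch(1)"
python3 -m creep '[[[0,0,0,0,0,0,0],[0,0,0,0,0,0,0],[0,0,0,0,0,0,0],[0,0,0,0,0,0,0],[0,0,0,0,0,0,0],[0,0,0,0,0,0,0],[0,0,0,0,0,0,0],[0,0,0,0,0,0,0],[0,0,0,0,0,0,0],[0,0,0,0,0,0,0]]]';python3 -c "
from trk import *
watch(2)"
```

```text
time_s: 18.23
ee_pos: [603.9, -159.0, 310.3]
ee_rot: [-1.315, -2.853, -0.0]
force: [1.1, 0.6, -1.3]
width: 14.7
gripper_force: 58.9
18.23 ang 0.87 conf 1.9 z 310.3 [ 1.1  0.6 -1.3]
time_s: 19.12
ee_pos: [603.9, -159.0, 310.3]
ee_rot: [-1.315, -2.853, 0.0]
force: [0.6, 0.3, -1.2]
width: 14.6
gripper_force: 58.9
19.12 ang -1.99 conf 2.1 z 310.3 [ 0.6  0.3 -1.2]
time_s: 20.0
ee_pos: [603.9, -159.0, 310.3]
ee_rot: [1.315, 2.853, -0.0]
force: [0.3, -0.7, -1.1]
width: 14.4
gripper_force: 58.9
20.0 ang -1.80 conf 27.7 z 310.3 [ 0.3 -0.7 -1.1]
20.05 ang -1.78 conf 27.6 z 310.3 [ 1.2  0.3 -0.9]
```

```bash
python3 -m creep '[[[0,0,0,0,0,0,0],[0,0,0,0,0,0,0],[0,0,0,0,0,0,0],[0,0,0,0,0,0,0],[0,0,0,0,0,0,0],[0,0,0,0,0,0,0],[0,0,0,0,0,0,0],[0,0,0,0,0,0,0],[0,0,0,0,0,0,0],[0,0,0,0,0,0,0]]]'; python3 -c "
from trk import *
watch(1)"
python3 -m creep '[[[0,0,0,0,0,0,0],[0,0,0,0,0,0,0],[0,0,0,0,0,0,0],[0,0,0,0,0,0,0],[0,0,0,0,0,0,0],[0,0,0,0,0,0,0],[0,0,0,0,0,0,0],[0,0,0,0,0,0,0],[0,0,0,0,0,0,0],[0,0,0,0,0,0,0]]]';python3 -c "
from trk import *
watch(1)"
```

```text
time_s: 20.93
ee_pos: [603.9, -159.0, 310.3]
ee_rot: [1.315, 2.853, -0.0]
force: [-0.3, 0.7, -1.7]
width: 14.5
gripper_force: 58.9
20.93 ang -1.45 conf 26.8 z 310.3 [-0.3  0.7 -1.7]
time_s: 21.82
ee_pos: [603.9, -159.0, 310.3]
ee_rot: [1.315, 2.853, 0.0]
force: [1.3, 0.6, -0.6]
width: 14.7
gripper_force: 58.9
21.82 ang -1.13 conf 25.8 z 310.3 [ 1.3  0.6 -0.6]
```

```bash
for i in 1; do python3 -m creep '[[[0,0,0,0,0,0,0],[0,0,0,0,0,0,0],[0,0,0,0,0,0,0],[0,0,0,0,0,0,0],[0,0,0,0,0,0,0],[0,0,0,0,0,0,0],[0,0,0,0,0,0,0],[0,0,0,0,0,0,0],[0,0,0,0,0,0,0],[0,0,0,0,0,0,0]]]'; done
python3 -m creep '[[[0,0,0,0,0,0,0],[0,0,0,0,0,0,0],[0,0,0,0,0,0,0],[0,0,0,0,0,0,0],[0,0,0,0,0,0,0],[0,0,0,0,0,0,0],[0,0,0,0,0,0,0],[0,0,0,0,0,0,0],[0,0,0,0,0,0,0],[0,0,0,0,0,0,0]]]';python3 -c "
from trk import *
watch(1)"
python3 -m creep '[[[0,0,0,0,0,0,0],[0,0,0,0,0,0,0],[0,0,0,0,0,0,0],[0,0,0,0,0,0,0],[0,0,0,0,0,0,0],[0,0,0,0,0,0,0],[0,0,0,0,0,0,0],[0,0,0,0,0,0,0],[0,0,0,0,0,0,0],[0,0,0,0,0,0,0]]]'
python3 -m creep '[[[0,0,0,0,0,0,0],[0,0,0,0,0,0,0],[0,0,0,0,0,0,0],[0,0,0,0,0,0,0],[0,0,0,0,0,0,0],[0,0,0,0,0,0,0],[0,0,0,0,0,0,0],[0,0,0,0,0,0,0],[0,0,0,0,0,0,0],[0,0,0,0,0,0,0]]]'
python3 - <<'E'
from trk import *
R=[]
for i in range(4):
    s,p,d=snap('wrist'); R.append(cv2.cvtColor(rect(s,p),cv2.COLOR_RGB2GRAY).astype(np.float32)); print(s['time_s'],s['force'].round(1),s['wrist_torque'].round(3),ang(s,p))
print('moving?',[float(np.abs(R[i]-R[0])[90:180].mean().round(2)) for i in range(4)])
np.savez('w5.npz',p=p,pos=s['ee_pos'],rot=s['ee_rot'])
E
```

```text
time_s: 22.7
ee_pos: [603.9, -159.0, 310.3]
ee_rot: [1.315, 2.853, -0.0]
force: [0.6, 0.5, -1.9]
width: 14.5
gripper_force: 58.9
time_s: 23.53
ee_pos: [603.9, -159.0, 310.3]
ee_rot: [1.315, 2.853, 0.0]
force: [0.5, 1.2, -1.1]
width: 14.2
gripper_force: 58.9
23.53 ang -0.49 conf 22.8 z 310.3 [ 0.5  1.2 -1.1]
time_s: 24.42
ee_pos: [603.9, -159.0, 310.3]
ee_rot: [1.315, 2.853, 0.0]
force: [0.2, 0.7, -1.7]
width: 14.8
gripper_force: 58.9
time_s: 25.25
ee_pos: [603.8, -158.9, 310.2]
ee_rot: [-1.315, -2.853, -0.0]
force: [0.1, 0.6, -1.7]
width: 14.6
gripper_force: 58.8
25.25 [ 0.1  0.6 -1.7] [ 0.168 -0.119 -0.024] (np.float64(-1.9198621771937625), np.float32(1.8928456))
25.3 [-0.1  0.6 -1.7] [ 0.207 -0.16   0.015] (np.float64(-1.9198621771937625), np.float32(1.9057119))
25.35 [ 1.2  0.9 -2.7] [ 0.223 -0.152  0.007] (np.float64(-1.9198621771937625), np.float32(1.8663485))
25.4 [ 0.6  0.7 -1.7] [ 0.215 -0.21  -0.017] (np.float64(-1.9198621771937625), np.float32(1.8928413))
moving? [0.0, 0.4699999988079071, 0.47999998927116394, 0.49000000953674316]
```

The disc has stopped with the tip caught in the hole. Lowering now.

```bash
python3 -m creep '[[[0,0,-0.0005,0,0,0,0],[0,0,-0.0005,0,0,0,0],[0,0,-0.0005,0,0,0,0],[0,0,-0.0005,0,0,0,0],[0,0,-0.0005,0,0,0,0],[0,0,-0.0005,0,0,0,0],[0,0,-0.0005,0,0,0,0],[0,0,-0.0005,0,0,0,0],[0,0,0,0,0,0,0],[0,0,0,0,0,0,0]]]'
python3 - <<'E'
from trk import *
a=np.load('w5.npz');R0=cv2.cvtColor(rect(dict(ee_pos=a['pos']),a['p']),cv2.COLOR_RGB2GRAY).astype(np.float32)
R=[]
for i in range(2):
    s,p,d=snap('wrist'); r=cv2.cvtColor(rect(s,p),cv2.COLOR_RGB2GRAY).astype(np.float32);print(s['ee_pos'],s['force'].round(1),s['wrist_torque'].round(3),np.abs(r-R0)[90:180].mean())
E
```

```text
time_s: 26.28
ee_pos: [603.9, -159.0, 306.3]
ee_rot: [1.315, 2.853, -0.0]
force: [0.4, 0.9, -1.4]
width: 14.7
gripper_force: 58.8
[ 603.89554506 -159.04100593  306.30474528] [ 0.4  0.9 -1.4] [ 0.166 -0.184  0.018] 1.0530555
[ 603.89442314 -159.02908759  306.3205207 ] [ 0.5  0.6 -1.9] [ 0.18  -0.183  0.051] 1.0443982
```

```bash
python3 -m creep '[[[0,0,-0.0007,0,0,0,0],[0,0,-0.0007,0,0,0,0],[0,0,-0.0007,0,0,0,0],[0,0,-0.0007,0,0,0,0],[0,0,-0.0007,0,0,0,0],[0,0,-0.0007,0,0,0,0],[0,0,-0.0007,0,0,0,0],[0,0,-0.0006,0,0,0,0],[0,0,0,0,0,0,0],[0,0,0,0,0,0,0]]]'; python3 -c "
from trk import *
watch(2)"
```

```text
time_s: 27.22
ee_pos: [603.8, -159.0, 300.8]
ee_rot: [-1.315, -2.853, 0.0]
force: [0.2, 1.1, -1.1]
width: 14.3
gripper_force: 58.8
27.22 ang -1.99 conf 2.6 z 300.8 [ 0.2  1.1 -1.1]
27.27 ang -1.99 conf 2.5 z 300.8 [ 1.   1.3 -1.2]
```

```bash
python3 -m creep '[[[0,0,-0.0003,0,0,0,0],[0,0,-0.0003,0,0,0,0],[0,0,-0.0003,0,0,0,0],[0,0,-0.0003,0,0,0,0],[0,0,-0.0003,0,0,0,0],[0,0,0,0,0,0,0],[0,0,0,0,0,0,0],[0,0,0,0,0,0,0],[0,0,0,0,0,0,0],[0,0,0,0,0,0,0]]]'; python3 -c "
from trk import *
watch(3)"
```

```text
time_s: 28.15
ee_pos: [603.9, -159.0, 299.3]
ee_rot: [1.315, 2.853, -0.0]
force: [0.8, -0.5, -2.2]
width: 14.5
gripper_force: 58.8
28.15 ang -1.94 conf 2.1 z 299.3 [ 0.8 -0.5 -2.2]
28.2 ang -1.99 conf 2.1 z 299.3 [ 1.6 -0.  -1.1]
28.25 ang -1.99 conf 2.0 z 299.3 [ 1.1 -0.1 -1.4]
```

Not quite seated yet, so I'll lower it a little more.

```bash
python3 -m creep '[[[0,0,-0.0003,0,0,0,0],[0,0,-0.0003,0,0,0,0],[0,0,-0.0002,0,0,0,0],[0,0,-0.0002,0,0,0,0],[0,0,0,0,0,0,0],[0,0,0,0,0,0,0],[0,0,0,0,0,0,0],[0,0,0,0,0,0,0],[0,0,0,0,0,0,0],[0,0,0,0,0,0,0]]]'; python3 -c "
from trk import *
watch(3)"
```

```text
time_s: 29.13
ee_pos: [603.8, -159.0, 299.1]
ee_rot: [1.315, 2.852, 0.0]
force: [-1.9, 1.0, 5.3]
width: 14.7
gripper_force: 59.4
29.13 ang -1.99 conf 2.1 z 299.1 [-1.9  1.   5.3]
29.18 ang -1.99 conf 2.1 z 299.1 [-2.7  0.8  4.6]
29.23 ang -1.99 conf 2.0 z 299.1 [-2.7  0.9  5.5]
```

Collar seated: force is +5 N and z is held at 299.1, as predicted. Releasing.

```bash
python3 -m creep '[[[0,0,0,0,0,0,0.25],[0,0,0,0,0,0,0.4],[0,0,0,0,0,0,0.6],[0,0,0,0,0,0,0.8],[0,0,0,0,0,0,1],[0,0,0,0,0,0,1],[0,0,0,0,0,0,1],[0,0,0,0,0,0,1],[0,0,0,0,0,0,1],[0,0,0,0,0,0,1]]]'
python3 -m creep '[[[0,0,0.005,0,0,0,1],[0,0,0.01,0,0,0,1],[0,0,0.012,0,0,0,1],[0,0,0.012,0,0,0,1],[0,0,0.012,0,0,0,1],[0,0,0.012,0,0,0,1],[0,0,0.012,0,0,0,1],[0,0,0.012,0,0,0,1],[0,0,0.01,0,0,0,1],[0,0,0,0,0,0,1]]]'
python3 - <<'E'
from trk import *
R=[]
for i in range(3):
    s,p,d=snap('wrist'); R.append(p.astype(float)); cams.read_camera('wrist');cams.read_camera('wrist')
print(s['time_s'],s['ee_pos'],s['force'],[np.abs(r-R[-1]).mean() for r in R])
cv2.imwrite('pics/end.png',cv2.resize(p[:,:,::-1],(768,576)))
E
```

```text
time_s: 30.12
ee_pos: [603.9, -159.0, 298.3]
ee_rot: [1.315, 2.853, -0.0]
force: [-0.2, 1.1, 0.1]
width: 85.5
gripper_force: 0.0
time_s: 30.95
ee_pos: [604.3, -159.1, 399.0]
ee_rot: [1.313, 2.848, 0.002]
force: [0.8, -0.8, 0.7]
width: 85.6
gripper_force: 0.0
31.25 [ 603.6553373  -158.93431521  394.25071335] [-1.06506604  0.20898287  0.54194201] [np.float64(4.362408108181423), np.float64(1.599641587999132), np.float64(0.0)]
```

View pics/end.png

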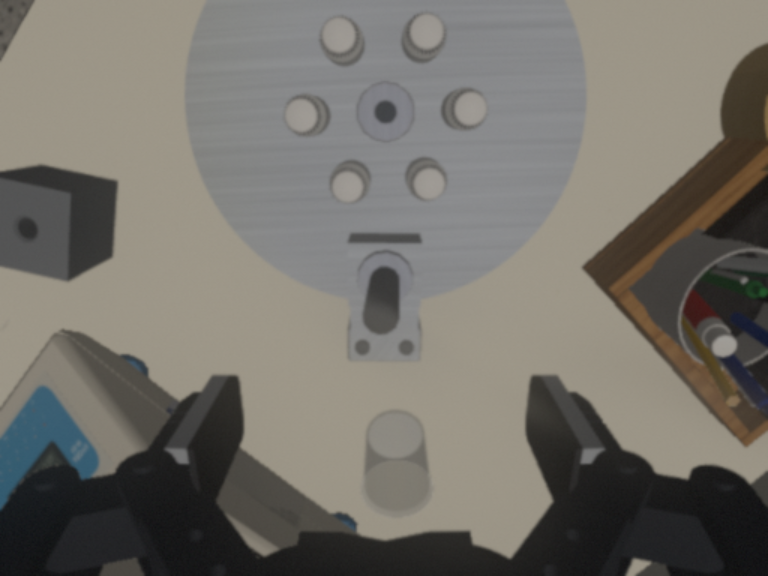

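The pin stands upright with its collar, at (385,275), on the bracket. The disc is at rest, the stand is empty and the beaker hasn't moved. Handing in.

```bash
python3 -c "
from rig import workorder
print(workorder.finish_job())"
```

```text
the job is handed in; nothing more can be done
None
```

The pin is seated through the bracket slot and the index hole with its collar down and released, and the carousel is locked; I handed the job in at about 31 s, and no verdict came back.

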